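# Fetch the seed tin from behind the bottles

## Task

Get the seed tin out from among the bottles: first clear all three bottles off the board and stand them on the black side mat, then set the tin in the middle of the cork disc while the bottles wait on the mat, and last put every bottle back upright on the very mark it came from. Do not knock any bottle over or disturb the seedling, the dibber and the snips.

Things in the scene. Friction and masses are not known exactly. Their poses are not given: they have to be found in the camera images.
- bottle_amber_mid (a point): round bottle standing upright on one of the board's three outer marks, a different one each time; amber body, white cap, blank paper band; 40 mm across up to 74 mm, then narrowing to a 23 mm neck; the fixed ribbed cap, 26 mm across, from 94 mm up to the top at 120 mm, is good to grip; 0.12 kg. Point: on its axis half-way up, 60 mm above its underside; z axis = bottle axis
- bottle_green_mid (a point): round bottle standing upright on one of the board's three outer marks, a different one each time; green body, black cap, blank paper band; 40 mm across up to 74 mm, then narrowing to a 23 mm neck; the fixed ribbed cap, 26 mm across, from 94 mm up to the top at 120 mm, is good to grip; 0.12 kg. Point: on its axis half-way up, 60 mm above its underside; z axis = bottle axis
- bottle_white_mid (a point): round bottle standing upright on one of the board's three outer marks, a different one each time; white body, red cap, blank paper band; 40 mm across up to 74 mm, then narrowing to a 23 mm neck; the fixed ribbed cap, 26 mm across, from 94 mm up to the top at 120 mm, is good to grip; 0.12 kg. Point: on its axis half-way up, 60 mm above its underside; z axis = bottle axis
- seed_tin_mid (a point): the seed tin: low round grey tin with a green lid, 59 mm across, 34 mm high, 0.06 kg, on the middle place of the store board at the start, hemmed in by the three bottles. The point is its centre, 17 mm above its underside
- store_board: fixed plywood board, 165 x 190 mm, 8 mm thick, with four grey round marks: the tin's in the middle, and a bottle's at +y, at -y and at -x of it (board frame), centres 58 mm from the middle one's. Origin on the table under the middle mark's centre; x (away from the robot) and y along its edges. Turned by up to 0.35 rad
- side_mat: the side mat: fixed black ribbed rubber mat, 250 mm (its x) by 140 mm (its y), 4 mm thick, empty; origin at its centre on the table. It lies to the left or to the right of the board
- cork_disc: the cork disc: fixed flat round cork coaster, 110 mm across, 5 mm thick, with a thin dark ring round the tin's place in its middle; origin at its centre on the table. It lies on the other side of the board from the mat
- seedling: bystander: a loose young plant in a 22 mm root plug, 94 mm high, standing beyond the board, the one nearest to it; origin under its centre
- dibber: bystander: loose turned wooden dibber, 151 mm long, 28 mm thick, lying beyond the board, to the left; origin under its centre, its y axis along it
- snips: bystander: loose red-handled garden snips, 166 mm long, 12 mm thick, lying beyond the board; origin under its centre, its y axis along it

How it is judged:
On the way, in this order (a step that is already met when the one before it is completed fails the run):
1. all three bottles stand upright and still on the side mat (axis at least 10 mm inside its edges), let go (x of bottle_amber_mid in the frame of side_mat between -0.115 and 0.115 m and y of bottle_amber_mid in the frame of side_mat between -0.06 and 0.06 m and height (world z) of each of bottle_amber_mid, bottle_green_mid, bottle_white_mid below 0.07 m and angle between each of bottle_amber_mid, bottle_green_mid, bottle_white_mid's own z axis and vertical below 0.1 rad and linear speed of each of bottle_amber, bottle_green, bottle_white below 0.03 m/s and x of bottle_green_mid in the frame of side_mat between -0.115 and 0.115 m and y of bottle_green_mid in the frame of side_mat between -0.06 and 0.06 m and x of bottle_white_mid in the frame of side_mat between -0.115 and 0.115 m and y of bottle_white_mid in the frame of side_mat between -0.06 and 0.06 m and contact force between the fingers and seed_tin below 0.1 N and contact force between the fingers and bottle_amber below 0.1 N and contact force between the fingers and bottle_green below 0.1 N and contact force between the fingers and bottle_white below 0.1 N), for 0.2 s.
2. the tin stands on the cork disc, its centre within 14 mm of the disc's, let go, while the three bottles still stand on the mat (all of step 1 and horizontal distance between seed_tin_mid and cork_disc below 0.014 m and height (world z) of seed_tin_mid below 0.027 m and angle between seed_tin_mid's own z axis and vertical below 0.1 rad and linear speed of seed_tin below 0.03 m/s), for 0.2 s.
At the end, for the whole second after the job is handed in: The tin stands flat on the cork disc, its centre within 14 mm of the disc's centre; every bottle stands upright within 15 mm of the place where it itself stood at the start; all are let go and at rest (horizontal distance between seed_tin_mid and cork_disc below 0.014 m and height (world z) of seed_tin_mid below 0.027 m and angle between each of seed_tin_mid, bottle_amber_mid, bottle_green_mid, bottle_white_mid's own z axis and vertical below 0.1 rad and linear speed of seed_tin below 0.03 m/s and distance of each of bottle_amber_mid, bottle_green_mid, bottle_white_mid from where it was at the start of the episode below 0.015 m and linear speed of each of bottle_amber, bottle_green, bottle_white below 0.02 m/s and contact force between the fingers and seed_tin below 0.1 N and contact force between the fingers and bottle_amber below 0.1 N and contact force between the fingers and bottle_green below 0.1 N and contact force between the fingers and bottle_white below 0.1 N); the robot touches nothing.
It fails at once if a bottle is tipped over (more than 40 degrees) (angle between any of bottle_amber_mid, bottle_green_mid, bottle_white_mid's own z axis and vertical above 0.7 rad).
It fails at once if the seedling, the dibber or the snips are moved by more than 20 mm (distance of any of seedling, dibber, snips from where it was at the start of the episode above 0.02 m).
It also fails if it takes over 128 s, if anything falls off the work surface, if the arm or the gripper's body presses on something with over 40 N, if the wrist force passes 120 N, or if a joint passes its speed limit or range.

## Robot

A 6-joint arm with a two-finger parallel gripper is mounted at the origin on a cart in front of the work surface, level with it; the furniture and walls round the work are solid. World frame = base frame: x ahead of the robot, y to its left, z up, the work surface at z = 0. Lengths are in m, angles in rad, forces in N, time in s.
With the tool pointing down it reaches from about 0.275 to 0.825 m from the base axis. Payload 5.2 kg.
Tool frame: the origin (TCP) lies where the fingers leave the gripper's body, on its centre line; the fingertips stand 84 mm ahead of it and the grasp point (between the pads) lies 65 mm ahead of it; z points along the fingers, y is the direction in which the jaws open and shut (so a half turn about z gives the same grasp; the last joint's range is limited). The gripper opens to 93 mm and grips with 3 to 60 N. Pads are 15 mm wide; open, the fingers measure 128 mm over their backs; the gripper's body (75 mm by 188 mm) begins 65 mm behind the grasp point.
Start: joints at [1.078, 0.259, 1.535, -0, 1.348, -0.203], TCP at [0.157, 0.527, 0.303] pointing down, gripper open.
Joint ranges: [-3.14, 3.14], [-0.91, 2.08], [0.19, 2.58], [-1.22, 4.36], [0.22, 2.71], [-3.12, 3.12]. Speed limits (rad/s): [2.57, 2.57, 3.14, 3.14, 3.14, 3.14].

## Interface

Orientations are given as [roll, pitch, yaw] about the fixed x, y, z axes, in that order (R = Rz(yaw) Ry(pitch) Rx(roll)).
In Python, from cell import status, cams, finish_job, boxes_of, mark_of gives the robot as it stands.
- The arm moves only by the tool jog_arm, never from a script. Its argument "increments" is a list that holds one entry, the list of rows, each a list of 5 numbers: the shift along the world's x, y, z in cm, then the turn about the world's z in degrees, then the closure, from -1 (fully open) to 1 (shut). A call has 1 to 10 rows; each row is the pose to reach, as a shift and turn from the pose commanded when the call began; what a row does not reach only later rows make up. A row lasts 1/10 s, in which the tool goes at most 50 mm and 8.59 degrees, less where a joint would pass 70% of its speed; a pose out of reach is approached as far as the arm can. A call with a gripper value outside its range is refused whole. The fingers move at their own pace and stop on an object; the grip force is fixed at half the most. Time passes only in rows, so rows that repeat a pose let the fingers close. It gives the time, the measured TCP pose, the force and the opening at its end, in the units of the state.
- status.observe(): the state, without advancing time (a new reading comes with each control period).
- cams.get_image(name): name is "scene" or "top"; returns a dict with "color" (384x512x3 uint8, blue, green, red), "intrinsics" (3x3 intrinsics, pixels), "dist_coeffs" ([k1, k2, p1, p2, k3] as OpenCV has them; the pictures are not rectified), "xyz" and "rotation" of the camera in the world. Camera axes: x right, y down, z forward; pixel columns grow to the right and rows downward; lengths in m; the calibration is good to about 2 mm. A picture is of the moment at which its call begins. There is no depth.
- finish_job(): hands the job in, once; it reports no verdict.
Trained networks look in the newest picture that a camera, given by its name, has taken for a name from the list of things; names that differ only in an ending like _2 or _b are one class to them, and where a whole thing is asked for, a point or a joint stands for the part that bears it (a point fixed in the world has none). Each returns a list of dicts, best first, with "score" (0 to 1); they miss things now and then, are a little off and sometimes report something else, mostly with a low value. They report only what shows in the picture. A call takes as long as a camera call.
- boxes_of(name, camera): "extent" ([left, top, width, height] in pixels, round what is visible of it).
- mark_of(name, camera): "position" ([column, row] in pixels: a listed point, or the origin of a listed thing).
The state is a dict: "t": time; "joints": joint angles; "joint_vel": joint speeds; "joint_torque": joint torques, N m; "ee_pos": TCP position; "eef_rot": TCP orientation; "wrist_force": force on the tool from outside, world axes, zero at the start; "ft_torque": the same for the moment, N m; "finger_gap": finger opening in m.
Only numpy, scipy, OpenCV 4.12 (cv2) and the standard library are available. Lean on these libraries where they do the work, as an engineer would, in place of code of your own. Each camera call takes 0.05 s, during which the arm holds its last target.

## Working session

There is one attempt and no reset: what is moved stays moved. The work goes in short steps, Python scripts to look and compute and a tool call to move; the robot and the scene stay as the last step left them, time stands still between calls to the robot, and variables do not carry over. Pictures are saved under pics/ and viewed, and the job is handed in when it is done.

Besides the shell and the picture viewer there is one more tool, called after "Request:" as name([rows], argument=value, ...), one row to a line, values as JSON. jog_arm: Moves the arm, as the interface text tells. Its arguments: {"type":"object","properties":{"increments":{"type":"array"}},"required":["increments"]}

```bash
mkdir -p pics; ls
python3 - <<'E'
from cell import status, cams
import cv2
print(status.observe())
for n in ("scene","top"):
    r=cams.get_image(n); cv2.imwrite(f"pics/{n}0.png",r["color"])
    print(n,r["intrinsics"],r["dist_coeffs"],r["xyz"],r["rotation"])
E
```

```text
pics
{'t': 0.0, 'joints': array([ 1.07822069e+00,  2.59330648e-01,  1.53607470e+00,  5.54551733e-06,
        1.34792862e+00, -2.02755699e-01]), 'joint_vel': array([-0.00013033,  0.00100139, -0.00113732, -0.00060238,  0.00051719,
       -0.00061105]), 'joint_torque': array([ 3.07179311e-03, -4.37313437e+01, -2.84004772e+01,  7.17452564e-02,
        4.14882135e-02, -1.71507122e-04]), 'ee_pos': array([0.15694995, 0.52673832, 0.30192755]), 'eef_rot': array([-3.13988809e+00, -3.55943876e-04,  2.85177118e+00]), 'wrist_force': array([ 0.19154008, -0.14864617,  0.6966318 ]), 'ft_torque': array([ 0.04133117, -0.04839607, -0.01146991]), 'finger_gap': 0.09280466699430613}
scene [[443.08101771   0.         254.18233159]
 [  0.         443.08101771 192.57952437]
 [  0.           0.           1.        ]] [-0.01550634  0.          0.          0.          0.        ] [0.26581287 0.83229987 0.53009813] [-2.03300177  0.0110322  -2.72729418]
top [[456.66934171   0.         260.68689161]
 [  0.         456.66934171 198.55014814]
 [  0.           0.           1.        ]] [-0.08824124  0.          0.          0.          0.        ] [ 0.50037503 -0.01047236  1.17542914] [-3.01911867  0.00747743 -1.58472515]
```

View pics/scene0.png

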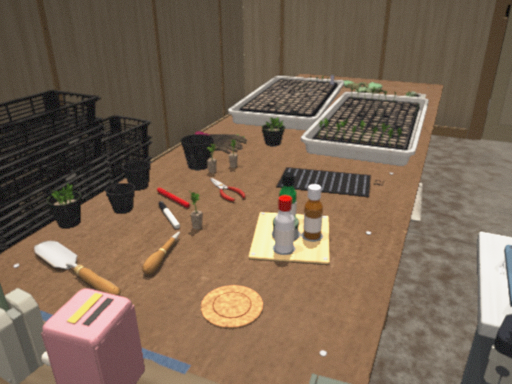

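View pics/top0.png

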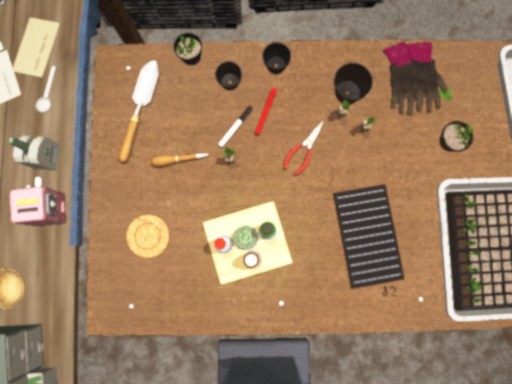

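```bash
cat > h.py <<'E'
import numpy as np, cv2
from scipy.spatial.transform import Rotation as R
from cell import status, cams, boxes_of, mark_of
def cam(n):
    return cams.get_image(n)
def ray(r,uv):
    K=np.array(r["intrinsics"]);D=np.array(r["dist_coeffs"])
    p=cv2.undistortPoints(np.array([[uv]],float),K,D)[0,0]
    M=np.array(r["rotation"],float)
    M=M if M.shape==(3,3) else R.from_euler("xyz",M).as_matrix()
    return np.array(r["xyz"]), M@np.array([p[0],p[1],1])
def atz(r,uv,z):
    o,d=ray(r,uv); return o+d*(z-o[2])/d[2]
def proj(r,P):
    M=R.from_euler("xyz",r["rotation"]).as_matrix()
    rv=cv2.Rodrigues(M.T)[0]; tv=-M.T@np.array(r["xyz"])
    return cv2.projectPoints(np.array(P,float).reshape(-1,1,3),rv,tv,np.array(r["intrinsics"]),np.array(r["dist_coeffs"]))[0][:,0]
Z={"bottle_amber_mid":.068,"bottle_green_mid":.068,"bottle_white_mid":.068,"seed_tin_mid":.025,"store_board":0,"side_mat":0,"cork_disc":0,"seedling":0,"dibber":0,"snips":0}
E
python3 - <<'E'
from h import *
for c in ("top","scene"):
    r=cam(c)
    for n,z in Z.items():
        for m in mark_of(n,c)[:2]:
            print(c,n,round(m["score"],2),np.round(m["position"],1),np.round(atz(r,m["position"],z),4))
E
```

```text
top bottle_amber_mid 0.56 [249.3 257.1] [0.4951 0.0253 0.068 ]
top bottle_green_mid 0.68 [265.3 229.1] [ 0.562  -0.0142  0.068 ]
top bottle_white_mid 0.74 [223.3 247.9] [0.518  0.0879 0.068 ]
top seed_tin_mid 0.95 [244.6 239.3] [0.5395 0.038  0.025 ]
top side_mat 0.81 [366.4 237.1] [ 0.5411 -0.2746  0.    ]
top cork_disc 0.62 [150.2 233.9] [0.5572 0.2835 0.    ]
top seedling 0.57 [229.7 159.9] [0.7486 0.0762 0.    ]
top dibber 0.82 [181.2 160.8] [0.7484 0.2041 0.    ]
top snips 0.9 [306.8 148.3] [ 0.7766 -0.1269  0.    ]
scene bottle_amber_mid 0.95 [312.7 209.1] [0.4941 0.0103 0.068 ]
scene bottle_green_mid 0.61 [285.3 199.1] [ 0.5653 -0.0114  0.068 ]
scene bottle_white_mid 0.55 [287.7 222.9] [0.5241 0.0867 0.068 ]
scene seed_tin_mid 0.44 [282.3 226.6] [0.5536 0.0371 0.025 ]
scene store_board 0.96 [284.3 236.8] [0.5482 0.0375 0.    ]
scene side_mat 0.66 [326.  180.1] [ 0.5434 -0.2898  0.    ]
scene side_mat 0.57 [314.6 212. ] [ 0.5191 -0.0982  0.    ]
scene cork_disc 0.57 [232.2 304.3] [0.5558 0.2848 0.    ]
scene seedling 0.8 [195.1 225.3] [0.7583 0.071  0.    ]
scene dibber 0.61 [162.  257.8] [0.7543 0.2125 0.    ]
scene snips 0.58 [225.8 188.8] [ 0.7806 -0.131   0.    ]
```

The scene shows the board around (290,237), with the red-capped white bottle (285,225), amber (313,212) and green (288,195). In the top view the cork is at (148,236), the mat at (368,236), and the caps at (221,243), (267,230) and (251,260). Next I'll refine these positions by segmentation.

Run:
```python
from h import *
r=cam("top"); im=r["color"]
hsv=cv2.cvtColor(im,cv2.COLOR_BGR2HSV)
for p in [(215,225),(280,260),(235,215),(148,236),(132,236),(100,250),(360,200),(340,240),(221,243),(267,230),(251,260),(245,236)]: print(p,hsv[p[1],p[0]],im[p[1],p[0]])
big=cv2.resize(im[190:295,195:300],None,fx=5.7,fy=5.7,interpolation=cv2.INTER_CUBIC); cv2.imwrite("pics/top_big.png",big)
r=cam("scene"); big=cv2.resize(r["color"][165:270,240:345],None,fx=5.7,fy=5.7,interpolation=cv2.INTER_CUBIC); cv2.imwrite("pics/scene_big.png",big)
```

```text
(215, 225) [ 30  31 254] [223 254 254]
(280, 260) [ 30  33 254] [221 254 254]
(235, 215) [ 30  41 254] [213 254 254]
(148, 236) [ 21 118 253] [136 218 253]
(132, 236) [ 23 113 253] [141 226 253]
(100, 250) [ 13 131 169] [ 82 121 169]
(360, 200) [10 44 70] [58 62 70]
(340, 240) [ 15 128 163] [ 81 123 163]
(221, 243) [  5 197 254] [ 58  88 254]
(267, 230) [ 24  69 111] [ 81 105 111]
(251, 260) [  0   0 254] [254 254 254]
(245, 236) [ 44  69 215] [157 215 187]
```

View pics/top_big.png

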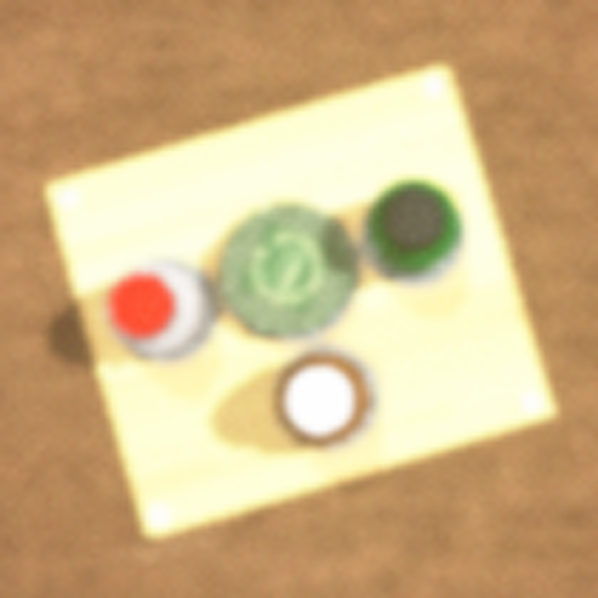

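View pics/scene_big.png

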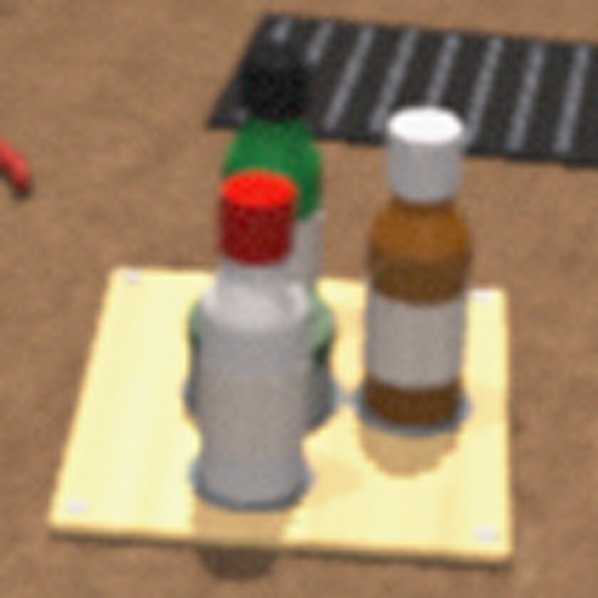

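Run:
```python
from h import *
np.set_printoptions(precision=4,suppress=True)
r=cam("top"); im=r["color"]
f=lambda x,y:((x+.5)/5.7-.5+195,(y+.5)/5.7-.5+190)
C=np.array([atz(r,f(*p),.008) for p in [(46,186),(448,65),(556,412),(148,538)]])
print("board corners",C,"centre",C.mean(0))
for a,b in ((0,1),(1,2),(2,3),(3,0)):
    d=C[b]-C[a]; print(np.linalg.norm(d),np.degrees(np.arctan2(d[1],d[0])))
y=(C[0]-C[1]+C[3]-C[2]);print("board yaw",np.degrees(np.arctan2(y[1],y[0]))-90)
for n,p in dict(white=(142,305),green=(413,218),amber=(320,399)).items(): print(n,atz(r,f(*p),.128))
print("tin lid",atz(r,f(288,271),.042))
rs=cam("scene")
g=lambda x,y:((x+.5)/5.7-.5+240,(y+.5)/5.7-.5+165)
for n,p in dict(white=(259,190),amber=(427,128)).items(): print("scene",n,atz(rs,g(*p),.128))
hsv=cv2.cvtColor(im,cv2.COLOR_BGR2HSV)
m=((hsv[...,2]<110)).astype(np.uint8); m[:,:325]=0;m[:,412:]=0;m[:175]=0;m[295:]=0
m=cv2.morphologyEx(m,cv2.MORPH_CLOSE,np.ones((9,9)))
cs=max(cv2.findContours(m,0,2)[0],key=cv2.contourArea)
q=cv2.boxPoints(cv2.minAreaRect(cs)); M=np.array([atz(r,p,.004) for p in q]);print("mat",q,M,M.mean(0))
for i in range(4): d=M[(i+1)%4]-M[i];print(np.linalg.norm(d),np.degrees(np.arctan2(d[1],d[0])))
m=((hsv[...,2]>215)).astype(np.uint8); m[:,:110]=0;m[:,190:]=0;m[:200]=0;m[275:]=0
m=cv2.morphologyEx(m,cv2.MORPH_CLOSE,np.ones((5,5)))
cs=max(cv2.findContours(m,0,2)[0],key=cv2.contourArea); e=cv2.fitEllipse(cs);print("cork",e,atz(r,e[0],.005))
```

```text
board corners [[ 0.5852  0.146   0.008 ]
 [ 0.6374 -0.0358  0.008 ]
 [ 0.4812 -0.0812  0.008 ]
 [ 0.4281  0.1008  0.008 ]] centre [0.533  0.0324 0.008 ]
0.18916091476935315 -73.98976143434388
0.1626555920026821 -163.78268500830467
0.1896122450123874 106.27303717682301
0.16352427999117586 16.058775854884107
board yaw 16.14179444142667
white [0.5281 0.0912 0.128 ]
green [ 0.5615 -0.0181  0.128 ]
amber [0.4897 0.0202 0.128 ]
tin lid [0.5443 0.036  0.042 ]
scene white [0.5287 0.0936 0.128 ]
scene amber [0.4892 0.0236 0.128 ]
mat [[332.7061 193.1259]
 [385.7217 183.1465]
 [404.7587 284.2807]
 [351.7431 294.2601]] [[ 0.6561 -0.1905  0.004 ]
 [ 0.6803 -0.3303  0.004 ]
 [ 0.4189 -0.3681  0.004 ]
 [ 0.3969 -0.2311  0.004 ]] [ 0.538 -0.28   0.004]
0.14190037570379457 -80.16478715587607
0.2640995769248373 -171.7755628712254
0.13879351447123908 99.13903709484443
0.26234419086262895 8.89460431658316
cork ((147.3848876953125, 235.66522216796875), (42.190093994140625, 43.04304885864258), 34.524723052978516) [0.5525 0.2896 0.005 ]
```

Request:
jog_arm([
  [[3, -3.5, 0, -5.7, -1], [6, -7, 0, -11.4, -1], [9, -10.5, 0, -17.1, -1], [12, -14, 0, -22.8, -1], [15, -17.5, 0, -28.5, -1], [18, -21, 0, -34.2, -1], [21, -24.5, 0, -39.9, -1], [24, -28, 0, -45.6, -1], [27, -31.5, 0, -51.3, -1], [30, -35, 0, -56.9, -1]],
])

```text
t: 2.4
ee_pos: [0.4581, 0.1754, 0.303]
eef_rot: [3.141, -0.0, 1.854]
wrist_force: [-0.2, 0.1, -0.4]
finger_gap: 0.0929
```

Request:
jog_arm([
  [[3, -3.5, 0, 0, -1], [6, -7, 0, 0, -1], [7.1, -8.3, 0, 0, -1], [7.1, -8.3, -3, 0, -1], [7.1, -8.3, -6, 0, -1], [7.1, -8.3, -6, 0, -1], [7.1, -8.3, -6, 0, -1]],
])

```text
t: 3.1
ee_pos: [0.5278, 0.0945, 0.243]
eef_rot: [-3.14, -0.0, 1.859]
wrist_force: [0.1, 0.1, -0.5]
finger_gap: 0.0928
```

```bash
cat > snap.py <<'E'
import sys
from h import *
s=status.observe(); print(s["t"],s["ee_pos"],s["eef_rot"],s["wrist_force"],s["finger_gap"])
tag=sys.argv[1]; x0,y0,w=map(int,sys.argv[2:5]); tx,ty,tw=map(int,sys.argv[5:8])
a=cam("scene")["color"][y0:y0+w,x0:x0+w]; b=cam("top")["color"][ty:ty+tw,tx:tx+tw]
cv2.imwrite(f"pics/{tag}.png",np.hstack([cv2.resize(i,(400,400),interpolation=cv2.INTER_CUBIC) for i in (a,b)]))
E
python3 snap.py a1 190 90 190 190 170 130
```

```text
3.1 [0.52784628 0.0944633  0.24296445] [-3.14048238e+00 -4.97242139e-04  1.85910061e+00] [ 0.12035729  0.1166731  -0.52409733] 0.0928135445328142
```

View pics/a1.png

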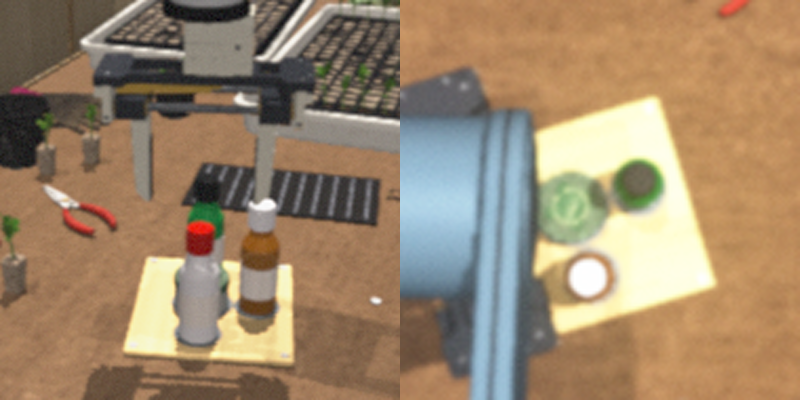

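The fingers (142 and 265 px, left half) straddle the red cap (200,235). Descending and gripping.

Request:
jog_arm([
  [[0, -0.1, -2, 0, -1], [0, -0.1, -4, 0, -1], [0, -0.1, -5.5, 0, -1], [0, -0.1, -6.3, 0, -1], [0, -0.1, -6.3, 0, -1], [0, -0.1, -6.3, 0, 1], [0, -0.1, -6.3, 0, 1], [0, -0.1, -6.3, 0, 1], [0, -0.1, -6.3, 0, 1], [0, -0.1, -6.3, 0, 1]],
])

```text
t: 4.2
ee_pos: [0.5283, 0.093, 0.18]
eef_rot: [3.141, 0.0, 1.859]
wrist_force: [0.2, 0.2, -0.2]
finger_gap: 0.0571
```

Request:
jog_arm([
  [[0, 0, 0, 0, 1], [0, 0, 0, 0, 1], [0, 0, 0, 0, 1], [0, 0, 0.5, 0, 1], [0, 0, 1.5, 0, 1], [0, 0, 2, 0, 1], [0, 0, 2, 0, 1]],
])

```text
t: 4.9
ee_pos: [0.5288, 0.0931, 0.2011]
eef_rot: [3.139, 0.001, 1.859]
wrist_force: [0.7, 0.7, -1.4]
finger_gap: 0.0259
```

```bash
python3 snap.py a2 190 90 190 190 170 130
```

```text
4.9 [0.52878801 0.09309696 0.20106994] [3.13934408e+00 7.36533011e-04 1.85878767e+00] [ 0.68752722  0.69948311 -1.43875591] 0.025895456434695728
```

View pics/a2.png

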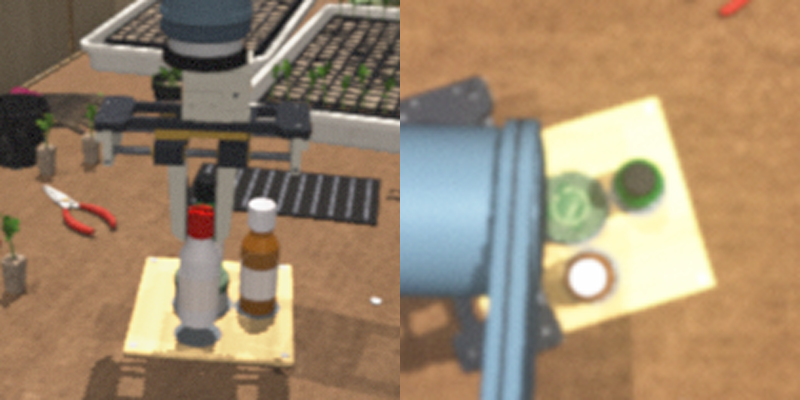

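White is held (gap 25.9 mm) and its mark shows under it. Lifting clear and carrying it to the mat.

Request:
jog_arm([
  [[0, 0, 3, 0, 1], [0, 0, 7, 0, 1], [0, 0, 11, 0, 1], [0, 0, 13.5, 0, 1], [0, -1, 13.5, 0, 1], [0.2, -4, 13.5, 0, 1], [0.4, -8, 13.5, 0, 1], [0.6, -12, 13.5, 0, 1], [0.8, -16, 13.5, 0, 1], [1, -20, 13.5, 0, 1]],
])

```text
t: 6.0
ee_pos: [0.5372, -0.1087, 0.3326]
eef_rot: [-3.139, -0.002, 1.859]
wrist_force: [0.3, 0.7, -1.1]
finger_gap: 0.0255
```

Request:
jog_arm([
  [[0.2, -4, 0, 0, 1], [0.3, -8, 0, 0, 1], [0.4, -12, 0, 0, 1], [0.5, -16, 0, 0, 1], [0.6, -19, 0, 0, 1], [0.7, -20.2, 0, 0, 1], [0.7, -20.2, -3, 0, 1], [0.7, -20.2, -7, 0, 1], [0.7, -20.2, -10, 0, 1], [0.7, -20.2, -11, 0, 1]],
])

```text
t: 7.0
ee_pos: [0.5432, -0.3068, 0.2197]
eef_rot: [-3.137, -0.008, 1.859]
wrist_force: [-0.1, -0.1, -1.3]
finger_gap: 0.0256
```

```bash
python3 snap.py a3 220 60 190 300 170 130
```

```text
7.0 [ 0.54315097 -0.30677809  0.21971465] [-3.13679633 -0.00759383  1.85908864] [-0.14752994 -0.09340253 -1.31119199] 0.025557488111788415
```

View pics/a3.png

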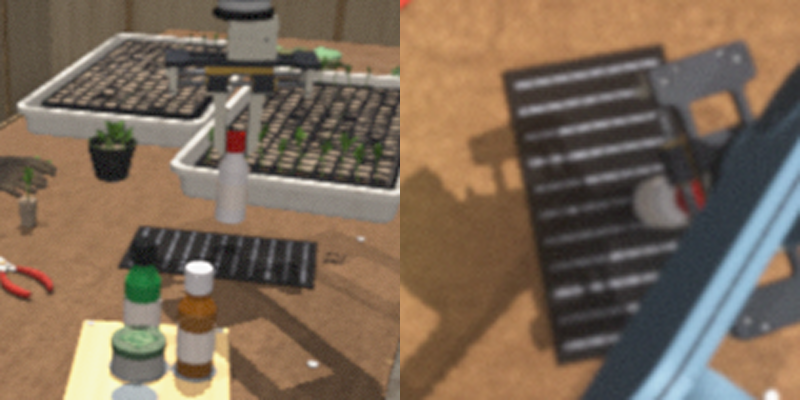

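The white bottle is held over the mat; its cap is at about (690,195) in the right half. I'll settle the arm, then lower.

Request:
jog_arm([
  [[0, 0, 0, 0, 1], [0, 0, 0, 0, 1], [0, 0, -2, 0, 1], [0, 0, -3, 0, 1], [0, 0, -3.5, 0, 1], [0, 0, -3.5, 0, 1]],
])

```text
t: 7.7
ee_pos: [0.545, -0.3088, 0.1895]
eef_rot: [-3.141, -0.001, 1.859]
wrist_force: [0.7, 0.3, -0.8]
finger_gap: 0.0254
```

Request:
jog_arm([
  [[0, 0, -0.7, 0, 1], [0, 0, -1.1, 0, 1], [0, 0, -1.3, 0, 1], [0, 0, -1.3, 0, 1]],
])

```text
t: 8.1
ee_pos: [0.5463, -0.3094, 0.1794]
eef_rot: [3.139, 0.003, 1.859]
wrist_force: [-0.6, 2.2, 10.5]
finger_gap: 0.0254
```

Request:
jog_arm([
  [[0, 0, -1.1, 0, 1], [0, 0, -1.1, 0, -0.3], [0, 0, -1.1, 0, -1], [0, 0, -1.1, 0, -1], [0, 0, -1.1, 0, -1], [0, 0, -1.1, 0, -1], [0, 0, 2, 0, -1], [0, 0, 6, 0, -1], [0, 0, 10, 0, -1], [0, 0, 11, 0, -1]],
])

```text
t: 9.1
ee_pos: [0.5465, -0.31, 0.2917]
eef_rot: [3.137, 0.006, 1.859]
wrist_force: [0.4, -0.5, 0.4]
finger_gap: 0.0909
```

```bash
python3 snap.py a4 220 60 190 300 170 130
```

```text
9.1 [ 0.54652472 -0.30995383  0.29174066] [3.13718697 0.00649263 1.85878447] [ 0.42672165 -0.4879121   0.37856259] 0.09091313025823064
```

View pics/a4.png

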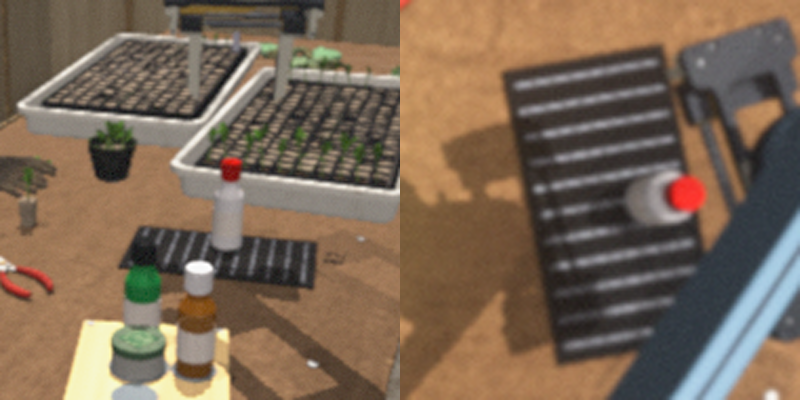

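White stands on the mat (cap (685,195), right half). Next is green.

Request:
jog_arm([
  [[0.2, 4, 0, 0, -1], [0.4, 8, 0, 0, -1], [0.7, 12, 0, 0, -1], [0.9, 16, 0, 0, -1], [1.1, 20, 0, 0, -1], [1.4, 24, 0, 0, -1], [1.6, 28, 0, 0, -1], [1.6, 29, 0, 0, -1], [1.6, 29, 0, 0, -1], [1.6, 29, -3, 0, -1]],
])

```text
t: 10.2
ee_pos: [0.563, -0.02, 0.2589]
eef_rot: [3.136, 0.004, 1.859]
wrist_force: [0.8, -0.2, -0.3]
finger_gap: 0.093
```

Request:
jog_arm([
  [[0, 0, -1, 0, -1], [0, 0, -1, 0, -1], [0, 0, -1, 0, -1]],
])

```text
t: 10.5
ee_pos: [0.5612, -0.02, 0.2467]
eef_rot: [-3.141, -0.0, 1.857]
wrist_force: [0.2, 0.6, 0.2]
finger_gap: 0.0929
```

Request:
jog_arm([
  [[0, 0.1, -3, 0, -1], [0, 0.1, -5.5, 0, -1], [0, 0.1, -6.7, 0, -1], [0, 0.1, -6.7, 0, -1], [0, 0.1, -6.7, 0, 1], [0, 0.1, -6.7, 0, 1], [0, 0.1, -6.7, 0, 1], [0, 0.1, -6.7, 0, 1], [0, 0.1, -6.7, 0, 1], [0, 0.1, -6.7, 0, 1]],
])

```text
t: 11.5
ee_pos: [0.5612, -0.0179, 0.18]
eef_rot: [3.141, 0.0, 1.859]
wrist_force: [0.5, 0.6, -0.3]
finger_gap: 0.0495
```

Request:
jog_arm([
  [[0, 0, 0, 0, 1], [0, 0, 0, 0, 1], [0, 0, 0, 0, 1], [0, 0, 1, 0, 1], [0, 0, 4, 0, 1], [0, 0, 8, 0, 1], [0, 0, 12, 0, 1], [0, 0, 14, 0, 1], [0, 0, 14, 0, 1], [0, 0, 14, 0, 1]],
])

```text
t: 12.5
ee_pos: [0.5608, -0.0178, 0.3194]
eef_rot: [-3.141, -0.0, 1.859]
wrist_force: [0.1, 0.4, -2.1]
finger_gap: 0.0256
```

```bash
python3 snap.py a5 220 60 190 190 170 130
```

```text
12.5 [ 0.56080969 -0.01784167  0.31944383] [-3.14140569e+00 -7.50772186e-05  1.85874241e+00] [ 0.14860609  0.44293761 -2.10636408] 0.02562820905812633
```

View pics/a5.png

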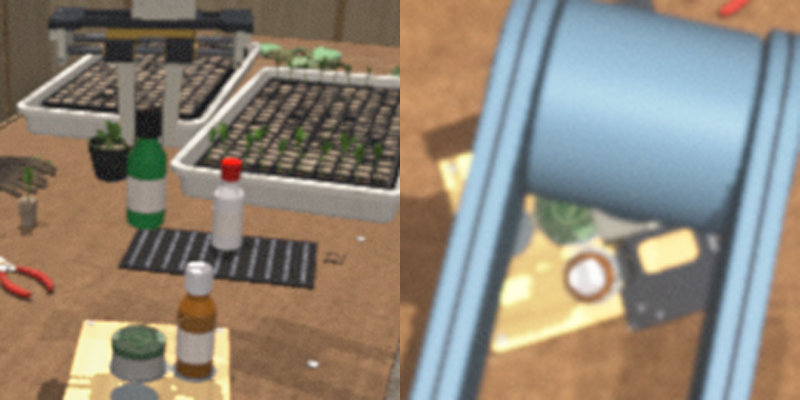

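Green is held at (148,120 left half). Carrying it to the far end of the mat.

Request:
jog_arm([
  [[1, -4, 0, 0, 1], [2, -8, 0, 0, 1], [3, -12, 0, 0, 1], [4, -16, 0, 0, 1], [4.7, -20, 0, 0, 1], [5.1, -22.5, 0, 0, 1], [5.1, -23, 0, 0, 1], [5.1, -23, -2, 0, 1], [5.1, -23, -6, 0, 1], [5.1, -23, -10, 0, 1]],
])

```text
t: 13.6
ee_pos: [0.6118, -0.2469, 0.2181]
eef_rot: [-3.142, -0.001, 1.859]
wrist_force: [0.2, -0.3, -2.3]
finger_gap: 0.0256
```

Request:
jog_arm([
  [[0, 0, 0, 0, 1], [0, 0, 0, 0, 1], [0, 0, -2, 0, 1], [0, 0, -3, 0, 1], [0, 0, -3.6, 0, 1], [0, 0, -3.9, 0, 1], [0, 0, -3.9, 0, 1]],
])

```text
t: 14.3
ee_pos: [0.6123, -0.248, 0.1812]
eef_rot: [3.141, 0.0, 1.859]
wrist_force: [-0.0, -0.5, -1.6]
finger_gap: 0.0259
```

Request:
jog_arm([
  [[0, 0, -0.2, 0, 1], [0, 0, -0.3, 0, 1], [0, 0, -0.3, 0, 1]],
])

```text
t: 14.6
ee_pos: [0.6122, -0.248, 0.1779]
eef_rot: [3.141, 0.0, 1.859]
wrist_force: [0.2, 0.8, -1.4]
finger_gap: 0.0253
```

Request:
jog_arm([
  [[0, 0, -0.1, 0, 1], [0, 0, -0.2, 0, 1], [0, 0, -0.2, 0, 1]],
])

```text
t: 14.9
ee_pos: [0.6122, -0.248, 0.1757]
eef_rot: [3.142, 0.0, 1.859]
wrist_force: [0.2, -1.1, -1.8]
finger_gap: 0.0252
```

Request:
jog_arm([
  [[0, 0, -0.1, 0, 1], [0, 0, -0.2, 0, 1], [0, 0, -0.2, 0, 1]],
])

```text
t: 15.2
ee_pos: [0.6125, -0.2482, 0.1756]
eef_rot: [3.14, 0.002, 1.859]
wrist_force: [-2.4, 0.4, 7.1]
finger_gap: 0.0256
```

Request:
jog_arm([
  [[0, 0, 0.1, 0, -0.3], [0, 0, 0.1, 0, -1], [0, 0, 0.1, 0, -1], [0, 0, 0.1, 0, -1], [0, 0, 0.1, 0, -1], [0, 0, 3, 0, -1], [0, 0, 7, 0, -1], [0, 0, 11, 0, -1], [0, 0, 11.6, 0, -1], [0, 0, 11.6, 0, -1]],
])

```text
t: 16.2
ee_pos: [0.6127, -0.2482, 0.2917]
eef_rot: [3.139, 0.003, 1.859]
wrist_force: [-0.0, -0.2, -0.8]
finger_gap: 0.0927
```

```bash
python3 snap.py a6 220 60 190 300 170 130
```

```text
16.2 [ 0.61270691 -0.24823377  0.29169339] [3.13898968e+00 2.91827367e-03 1.85872624e+00] [-0.02737429 -0.22674252 -0.7988938 ] 0.09266863615234597
```

View pics/a6.png

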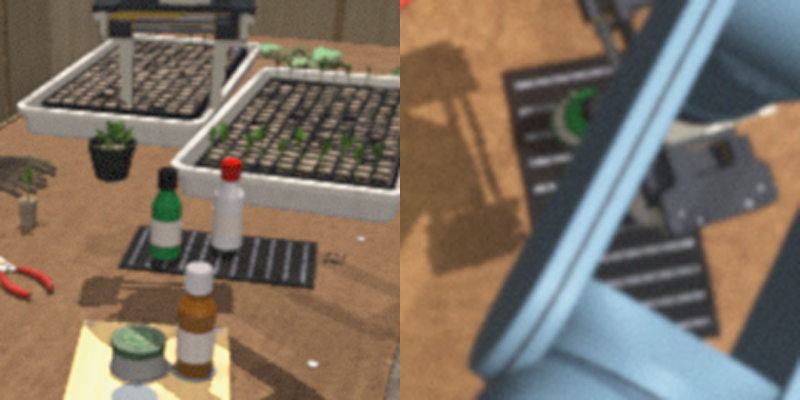

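Green stands on the mat (165,215 left half). Amber next, turning -90° on the way.

Request:
jog_arm([
  [[-1.2, 2.7, 0, -8, -1], [-2.4, 5.4, 0, -16, -1], [-3.6, 8.1, 0, -24, -1], [-4.8, 10.8, 0, -32, -1], [-6, 13.5, 0, -40, -1], [-7.2, 16.2, 0, -48, -1], [-8.4, 18.9, 0, -56, -1], [-9.6, 21.6, 0, -64, -1], [-10.8, 24.3, 0, -72, -1], [-12, 27, 0, -80, -1]],
])

```text
t: 17.3
ee_pos: [0.4906, 0.0232, 0.2876]
eef_rot: [-3.139, 0.003, 0.456]
wrist_force: [0.7, 0.5, -0.7]
finger_gap: 0.093
```

Request:
jog_arm([
  [[-0.3, 0, 0, -6, -1], [-0.3, 0, 0, -10, -1], [-0.3, 0, -2, -10, -1], [-0.3, 0, -4, -10, -1], [-0.3, 0, -4, -10, -1], [-0.3, 0, -4, -10, -1]],
])

```text
t: 17.9
ee_pos: [0.4884, 0.0222, 0.2486]
eef_rot: [-3.14, 0.003, 0.288]
wrist_force: [0.4, 0.5, 0.6]
finger_gap: 0.0931
```

```bash
python3 snap.py a7 220 60 190 190 170 130
```

```text
17.9 [0.48843658 0.02218471 0.24859484] [-3.14003356e+00  3.03351891e-03  2.87865354e-01] [0.35424056 0.45034357 0.60188286] 0.09309907341853281
```

View pics/a7.png

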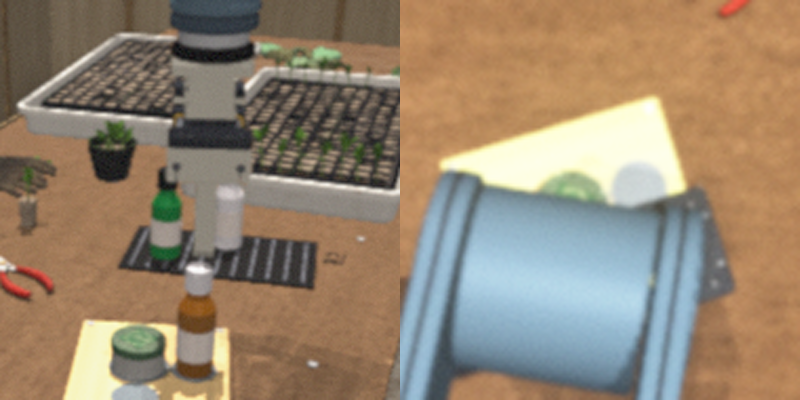

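The open jaws sit in line over the amber cap (200,275). Descending.

Request:
jog_arm([
  [[0.1, 0, -3, 0, -1], [0.1, 0, -5.5, 0, -1], [0.1, 0, -6.9, 0, -1], [0.1, 0, -6.9, 0, -1], [0.1, 0, -6.9, 0, 1], [0.1, 0, -6.9, 0, 1], [0.1, 0, -6.9, 0, 1], [0.1, 0, -6.9, 0, 1], [0.1, 0, -6.9, 0, 1], [0.1, 0, -6.9, 0, 1]],
])

```text
t: 19.0
ee_pos: [0.4902, 0.0221, 0.181]
eef_rot: [3.141, -0.0, 0.288]
wrist_force: [0.4, 0.5, 0.0]
finger_gap: 0.05
```

Request:
jog_arm([
  [[0, 0, 0, 0, 1], [0, 0, 0, 0, 1], [0, 0, 0, 0, 1], [0, 0, 1, 0, 1], [0, 0, 4, 0, 1], [0, 0, 8, 0, 1], [0, 0, 12, 0, 1], [0, 0, 14, 0, 1], [0, 0, 14, 0, 1], [0, 0, 14, 0, 1]],
])

```text
t: 20.0
ee_pos: [0.4898, 0.0222, 0.3204]
eef_rot: [-3.142, 0.0, 0.288]
wrist_force: [-0.2, -0.2, -0.3]
finger_gap: 0.0251
```

Request:
jog_arm([
  [[-0.3, -3, 0, 0, 1], [-0.7, -7, 0, 0, 1], [-1, -11, 0, 0, 1], [-1.4, -15, 0, 0, 1], [-1.8, -19, 0, 0, 1], [-2.2, -23, 0, 0, 1], [-2.5, -27, 0, 0, 1], [-2.6, -29.3, 0, 0, 1], [-2.6, -29.3, -4, 0, 1], [-2.6, -29.3, -8, 0, 1]],
])

```text
t: 21.0
ee_pos: [0.4635, -0.2718, 0.2384]
eef_rot: [-3.141, 0.0, 0.286]
wrist_force: [1.5, 0.0, -2.2]
finger_gap: 0.0256
```

Request:
jog_arm([
  [[0, 0, -2, 0, 1], [0, 0, -2, 0, 1], [0, 0, -4, 0, 1], [0, 0, -5, 0, 1], [0, 0, -5.7, 0, 1], [0, 0, -6, 0, 1], [0, 0, -6, 0, 1]],
])

```text
t: 21.7
ee_pos: [0.4642, -0.2709, 0.1809]
eef_rot: [3.142, -0.0, 0.288]
wrist_force: [0.4, -0.9, -0.6]
finger_gap: 0.0253
```

```bash
python3 snap.py a8 220 60 190 300 170 130
```

```text
21.7 [ 0.46420494 -0.27093058  0.18089243] [ 3.14157494e+00 -5.10864366e-06  2.87988012e-01] [ 0.36485899 -0.94504129 -0.61395801] 0.025327364217742444
```

View pics/a8.png

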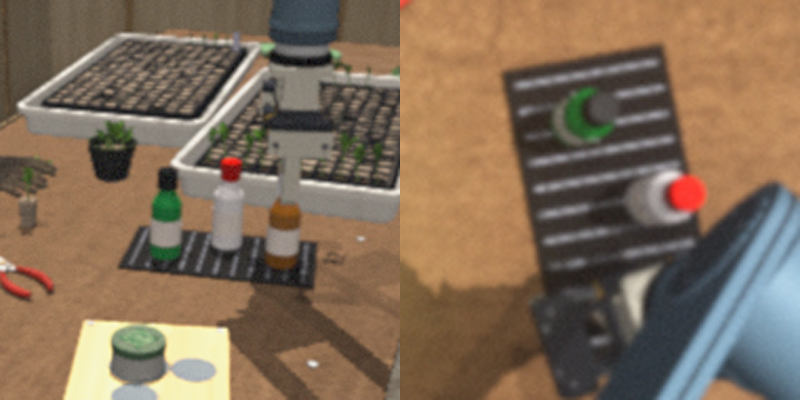

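Amber is just above the mat, at (283,235) in the left half. The other two stand, and the empty marks are visible. Lowering to contact.

Request:
jog_arm([
  [[0, 0, -0.2, 0, 1], [0, 0, -0.4, 0, 1], [0, 0, -0.4, 0, 1], [0, 0, -0.4, 0, 1]],
])

```text
t: 22.2
ee_pos: [0.4641, -0.2709, 0.1768]
eef_rot: [3.142, -0.0, 0.288]
wrist_force: [0.5, -0.3, -1.2]
finger_gap: 0.0253
```

Request:
jog_arm([
  [[0, 0, -0.1, 0, 1], [0, 0, -0.2, 0, 1], [0, 0, -0.2, 0, 1]],
])

```text
t: 22.5
ee_pos: [0.4646, -0.2714, 0.1765]
eef_rot: [3.14, -0.001, 0.288]
wrist_force: [-1.3, 1.0, 9.2]
finger_gap: 0.0258
```

Request:
jog_arm([
  [[0, 0, 0.1, 0, -0.3], [0, 0, 0.1, 0, -1], [0, 0, 0.1, 0, -1], [0, 0, 0.1, 0, -1], [0, 0, 0.1, 0, -1], [0, 0, 3, 0, -1], [0, 0, 7, 0, -1], [0, 0, 11, 0, -1], [0, 0, 11.6, 0, -1], [0, 0, 11.6, 0, -1]],
])

```text
t: 23.5
ee_pos: [0.4646, -0.2713, 0.2921]
eef_rot: [3.139, -0.002, 0.288]
wrist_force: [-0.1, -0.9, -0.4]
finger_gap: 0.0929
```

Request:
jog_arm([
  [[0, 3, 0, 0, -1], [0, 7, 0, 0, -1], [0, 11, 0, 0, -1], [0, 15, 0, 0, -1], [0, 19, 0, 0, -1], [0, 19, 0, 0, -1]],
])

```text
t: 24.1
ee_pos: [0.4626, -0.0765, 0.2887]
eef_rot: [-3.137, 0.003, 0.292]
wrist_force: [0.6, -0.5, 0.2]
finger_gap: 0.0932
```

```bash
python3 snap.py a9 220 60 190 280 170 130
python3 - <<'E'
from h import *
r=cam("scene")
for n in ("bottle_amber_mid","bottle_green_mid","bottle_white_mid"):
    for m in mark_of(n,"scene")[:1]: print(n,m["score"],atz(r,m["position"],.064))
m=mark_of("seed_tin_mid","scene")[0]; print(m,atz(r,m["position"],.025))
E
```

```text
24.1 [ 0.46258291 -0.07647317  0.28866218] [-3.13712558e+00  2.90805394e-03  2.92344539e-01] [ 0.56670947 -0.52845469  0.15451808] 0.09322594270745208
bottle_amber_mid 0.63 [ 0.46733885 -0.27887479  0.064     ]
bottle_green_mid 0.58 [ 0.60869289 -0.23911008  0.064     ]
bottle_white_mid 0.58 [ 0.55011312 -0.30805317  0.064     ]
{'position': [284.9, 228.8], 'score': 0.62} [0.54506805 0.04373526 0.025     ]
```

View pics/a9.png

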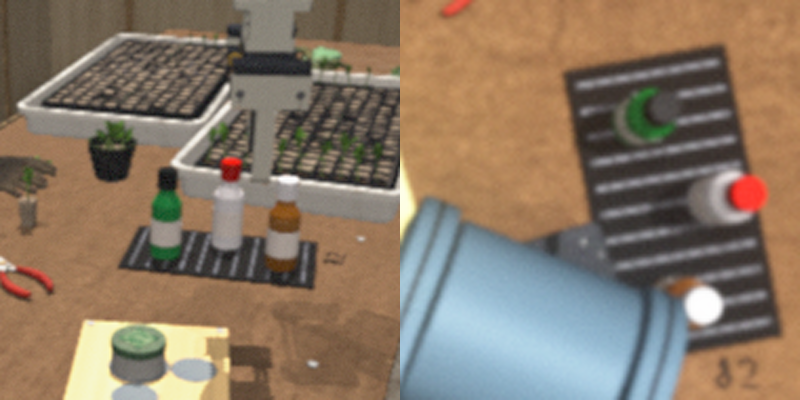

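All three stand on the mat (green, red and white caps at (663,108), (747,193) and (703,305)). A quick check of their margin inside the mat:

Run:
```python
from h import *
np.set_printoptions(precision=4,suppress=True)
r=cam("top")
f=lambda x,y:((x-400+.5)*130/400-.5+280,(y+.5)*130/400-.5+170)
C=np.array([atz(r,f(*p),.004) for p in [(566,73),(722,46),(780,333)]]);print(C,np.linalg.norm(np.diff(C,axis=0),axis=1))
ctr=(C[0]+C[2])/2; ux=C[1]-C[2];ux/=np.linalg.norm(ux);print(ctr,np.degrees(np.arctan2(ux[1],ux[0])))
for n,p in dict(green=(663,108),white=(747,193),amber=(703,305)).items():
    P=atz(r,f(*p),.124); d=P-ctr; print(n,P,d@ux,d@np.array([-ux[1],ux[0],0]))
```

```text
[[ 0.6553 -0.1928  0.004 ]
 [ 0.6765 -0.3264  0.004 ]
 [ 0.4352 -0.3646  0.004 ]] [0.1352 0.2443]
[ 0.5453 -0.2787  0.004 ] 9.001826784973634
green [ 0.6118 -0.2468  0.124 ] 0.07066544640819794 0.021138482268688932
white [ 0.5466 -0.3079  0.124 ] -0.0032936846674272344 -0.029010610704341633
amber [ 0.4638 -0.2712  0.124 ] -0.07925099190748737 0.02024172551011644
```

Request:
jog_arm([
  [[2.6, 4, 0, 0, -1], [5.2, 8, 0, 0, -1], [8.1, 11.7, 0, 0, -1], [8.1, 11.7, -4, 0, -1], [8.1, 11.7, -8, 0, -1], [8.1, 11.7, -12, 0, -1], [8.1, 11.7, -12, 0, -1], [8.1, 11.7, -12, 0, -1], [8.1, 11.7, -12, 0, -1]],
])

```text
t: 25.4
ee_pos: [0.5467, 0.0354, 0.173]
eef_rot: [3.14, -0.003, 0.287]
wrist_force: [0.1, -0.0, 0.6]
finger_gap: 0.0926
```

```bash
python3 snap.py b1 220 140 120 190 170 130
```

```text
25.4 [0.54665559 0.03540809 0.17297774] [ 3.14005425 -0.00341364  0.28711732] [ 0.11423981 -0.03326991  0.60681965] 0.09260324113007942
```

View pics/b1.png

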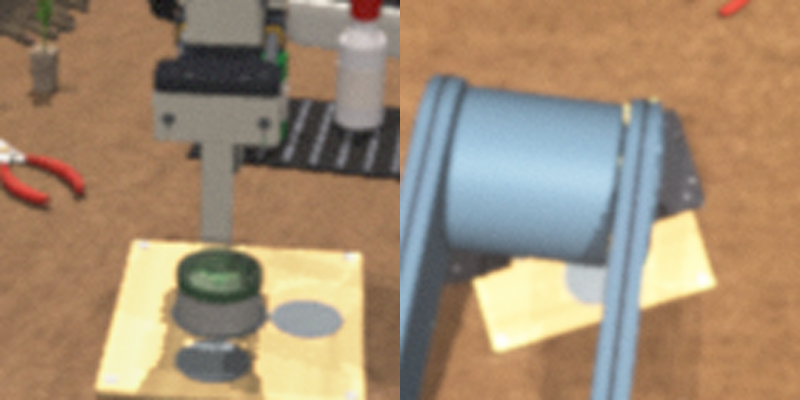

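Request:
jog_arm([
  [[-0.1, 0.2, -3, 0, -1], [-0.1, 0.2, -5, 0, -1], [-0.1, 0.2, -5.5, 0, -1], [-0.1, 0.2, -5.5, 0, -1]],
])

```text
t: 25.9
ee_pos: [0.5444, 0.038, 0.1163]
eef_rot: [3.141, -0.0, 0.288]
wrist_force: [-0.0, -0.4, 0.6]
finger_gap: 0.0928
```

Request:
jog_arm([
  [[0, -0.1, -1, 0, -1], [0, -0.1, -1.7, 0, -1], [0, -0.1, -1.7, 0, -1], [0, -0.1, -1.7, 0, 1], [0, -0.1, -1.7, 0, 1], [0, -0.1, -1.7, 0, 1], [0, -0.1, -1.7, 0, 1], [0, -0.1, -1.7, 0, 1], [0, -0.1, -1.7, 0, 1], [0, -0.1, -1.7, 0, 1]],
])

```text
t: 26.9
ee_pos: [0.5442, 0.037, 0.0989]
eef_rot: [3.141, -0.0, 0.288]
wrist_force: [0.5, -0.7, 1.5]
finger_gap: 0.0581
```

Request:
jog_arm([
  [[0, 0, 0, 0, 1], [0, 0, 1, 0, 1], [0, 0, 3, 0, 1], [0, 0, 6, 0, 1], [0, 0, 8, 0, 1], [0, 0, 8, 0, 1], [0, 0, 8, 0, 1]],
])

```text
t: 27.6
ee_pos: [0.544, 0.0372, 0.1788]
eef_rot: [3.141, -0.0, 0.288]
wrist_force: [0.3, 1.3, -0.6]
finger_gap: 0.0577
```

```bash
python3 snap.py b2 220 140 120 190 170 130
```

```text
27.6 [0.54398538 0.03715729 0.17884036] [ 3.14146693e+00 -4.91263323e-04  2.87947127e-01] [ 0.28542304  1.25228457 -0.61441832] 0.05770155405813576
```

View pics/b2.png

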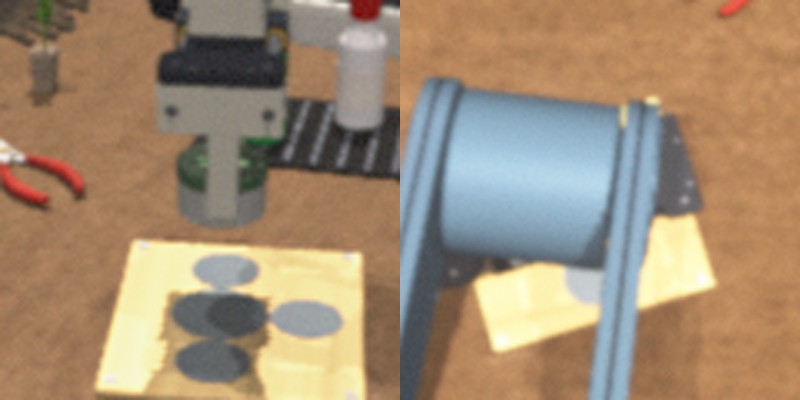

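The tin is held, and all four marks show free in the left half. A second measure of the cork centre before placing:

Run:
```python
from h import *
r=cam("scene"); im=r["color"]; hsv=cv2.cvtColor(im,cv2.COLOR_BGR2HSV)
m=(hsv[...,2]>200).astype(np.uint8); m[:,:190]=0;m[:,275:]=0;m[:275]=0;m[335:]=0
m=cv2.morphologyEx(m,cv2.MORPH_CLOSE,np.ones((5,5)))
cs=max(cv2.findContours(m,0,2)[0],key=cv2.contourArea)
P=np.array([atz(r,p,.005)[:2] for p in cs[:,0].astype(float)]).astype(np.float32)
print(cv2.fitEllipse(P), atz(r,(232,306),.005))
r=cam("top"); im=r["color"]; hsv=cv2.cvtColor(im,cv2.COLOR_BGR2HSV)
m=(hsv[...,2]>215).astype(np.uint8); m[:,:110]=0;m[:,190:]=0;m[:200]=0;m[275:]=0
m=cv2.morphologyEx(m,cv2.MORPH_CLOSE,np.ones((5,5)))
cs=max(cv2.findContours(m,0,2)[0],key=cv2.contourArea)
P=np.array([atz(r,p,.005)[:2] for p in cs[:,0].astype(float)]).astype(np.float32)
print(cv2.fitEllipse(P))
```

```text
((0.5561302304267883, 0.29440686106681824), (0.09804171323776245, 0.11115536838769913), 65.53173065185547) [0.55144351 0.29406414 0.005     ]
((0.5543951988220215, 0.2924017906188965), (0.1031690165400505, 0.11263177543878555), 58.71504592895508)
```

Request:
jog_arm([
  [[0.1, 3, 0, 0, 1], [0.3, 7, 0, 0, 1], [0.4, 11, 0, 0, 1], [0.6, 15, 0, 0, 1], [0.8, 19, 0, 0, 1], [0.9, 23, 0, 0, 1], [0.9, 25.4, 0, 0, 1], [0.9, 25.4, -3, 0, 1], [0.9, 25.4, -5, 0, 1], [0.9, 25.4, -5, 0, 1]],
])

```text
t: 28.8
ee_pos: [0.5505, 0.2906, 0.1244]
eef_rot: [3.141, 0.008, 0.289]
wrist_force: [-0.8, -0.3, -0.9]
finger_gap: 0.0578
```

Request:
jog_arm([
  [[0, 0, 0, 0, 1], [0, 0, 0, 0, 1]],
])

```text
t: 29.0
ee_pos: [0.5539, 0.291, 0.1296]
eef_rot: [-3.142, -0.001, 0.287]
wrist_force: [-0.1, -0.3, -0.7]
finger_gap: 0.0579
```

```bash
python3 snap.py b3 170 230 120 90 170 130
```

```text
29.0 [0.55387088 0.29102908 0.12961743] [-3.14154963e+00 -1.43112654e-03  2.87498402e-01] [-0.1496572  -0.30398129 -0.71792378] 0.05789507997808079
```

View pics/b3.png

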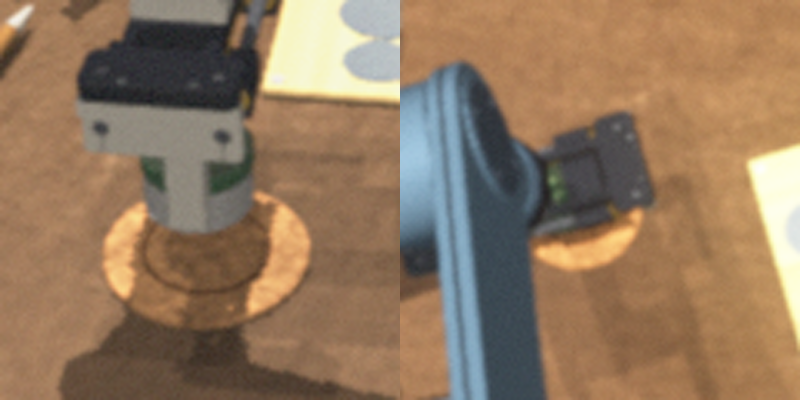

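The tin hangs over the ring (205,248 left half). Lowering 3.3 cm in steps.

Request:
jog_arm([
  [[0, 0, -1.5, 0, 1], [0, 0, -2.5, 0, 1], [0, 0, -3, 0, 1], [0, 0, -3.2, 0, 1], [0, 0, -3.3, 0, 1], [0, 0, -3.3, 0, 1]],
])

```text
t: 29.7
ee_pos: [0.5526, 0.2909, 0.0959]
eef_rot: [3.141, 0.001, 0.288]
wrist_force: [-1.9, -0.5, 3.3]
finger_gap: 0.0579
```

Request:
jog_arm([
  [[0, 0, 0, 0, 1], [0, 0, 0, 0, 0], [0, 0, 0, 0, -1], [0, 0, 0, 0, -1], [0, 0, 0, 0, -1], [0, 0, 3, 0, -1], [0, 0, 7, 0, -1], [0, 0, 11, 0, -1], [0, 0, 15, 0, -1], [0, 0, 19, 0, -1]],
])

```text
t: 30.7
ee_pos: [0.5531, 0.2911, 0.2873]
eef_rot: [-3.142, -0.0, 0.288]
wrist_force: [0.2, -1.0, 0.3]
finger_gap: 0.0931
```

Request:
jog_arm([
  [[0, -4, 0, 0, -1], [0, -8, 0, 0, -1], [0, -12, 0, 0, -1], [0, -16, 0, 0, -1], [0, -20, 0, 0, -1]],
])

```text
t: 31.2
ee_pos: [0.5531, 0.0896, 0.2858]
eef_rot: [3.141, -0.001, 0.288]
wrist_force: [-0.0, 0.1, -0.3]
finger_gap: 0.0932
```

```bash
python3 snap.py b4 170 230 120 90 170 130
python3 - <<'E'
from h import *
for c in ("scene","top"):
    r=cam(c)
    for n,z in (("seed_tin_mid",.022),("cork_disc",0)):
        for m in mark_of(n,c)[:1]: print(c,n,m["score"],atz(r,m["position"],z))
E
```

```text
31.2 [0.55309288 0.08961281 0.28579101] [ 3.14134514e+00 -6.62708923e-04  2.88231337e-01] [-0.01970762  0.07887149 -0.32846033] 0.09315165493637755
scene seed_tin_mid 0.66 [0.55756959 0.28711921 0.022     ]
scene cork_disc 0.87 [0.55519076 0.2896622  0.        ]
```

View pics/b4.png

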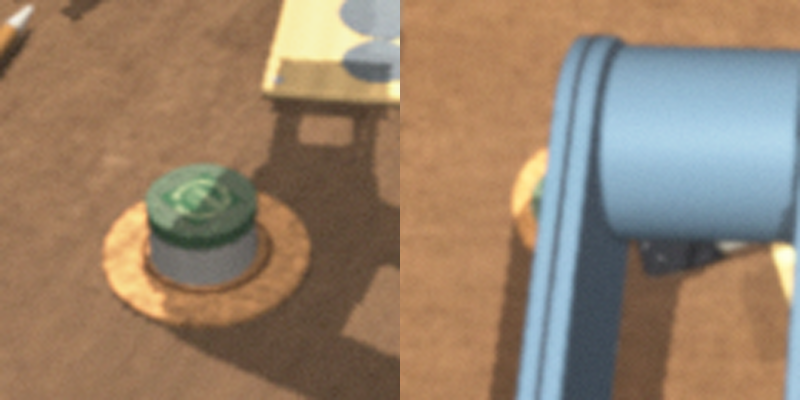

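The tin sits inside the ring, concentric within a couple of mm (lid at (202,200)). Now the bottles go back, amber first since the yaw already suits it.

Request:
jog_arm([
  [[-1, -4, 0, 0, -1], [-2, -8, 0, 0, -1], [-3, -12, 0, 0, -1], [-4, -16, 0, 0, -1], [-5, -20, 0, 0, -1], [-6, -24, 0, 0, -1], [-7, -28, 0, 0, -1], [-8, -32, 0, 0, -1], [-8.9, -36.1, 0, 0, -1], [-8.9, -36.1, 0, 0, -1]],
])

```text
t: 32.6
ee_pos: [0.4639, -0.2737, 0.2856]
eef_rot: [3.139, 0.001, 0.285]
wrist_force: [0.4, -0.3, -0.5]
finger_gap: 0.093
```

Request:
jog_arm([
  [[0, 0, -2, 0, -1], [0, 0, -4, 0, -1], [0, 0, -4, 0, -1], [0, 0, -4, 0, -1]],
])

```text
t: 33.0
ee_pos: [0.4647, -0.2688, 0.2458]
eef_rot: [-3.141, 0.0, 0.29]
wrist_force: [-0.2, -0.2, -0.1]
finger_gap: 0.0931
```

```bash
python3 snap.py c1 220 60 190 300 170 130
```

```text
33.0 [ 0.46468911 -0.26880482  0.24584651] [-3.14079253e+00  2.54041242e-04  2.89543536e-01] [-0.23404161 -0.1653768  -0.13464228] 0.0930710679891931
```

View pics/c1.png

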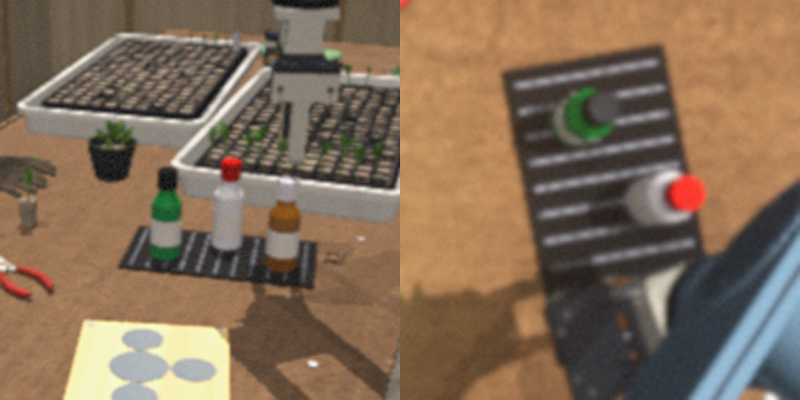

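Request:
jog_arm([
  [[0, -0.1, -3, 0, -1], [0, -0.1, -5.5, 0, -1], [0, -0.1, -6.9, 0, -1], [0, -0.1, -6.9, 0, -1], [0, -0.1, -6.9, 0, 1], [0, -0.1, -6.9, 0, 1], [0, -0.1, -6.9, 0, 1], [0, -0.1, -6.9, 0, 1], [0, -0.1, -6.9, 0, 1], [0, -0.1, -6.9, 0, 1]],
])

```text
t: 34.1
ee_pos: [0.4642, -0.2709, 0.177]
eef_rot: [3.141, -0.0, 0.288]
wrist_force: [-0.3, -0.1, 0.3]
finger_gap: 0.0497
```

Request:
jog_arm([
  [[0, 0, 0, 0, 1], [0, 0, 0, 0, 1], [0, 0, 0, 0, 1], [0, 0, 1, 0, 1], [0, 0, 4, 0, 1], [0, 0, 8, 0, 1], [0, 0, 12, 0, 1], [0, 0, 14, 0, 1], [0, 0, 14, 0, 1], [0, 0, 14, 0, 1]],
])

```text
t: 35.1
ee_pos: [0.4639, -0.2707, 0.3165]
eef_rot: [-3.142, 0.0, 0.288]
wrist_force: [-0.8, -0.1, -1.0]
finger_gap: 0.0254
```

Request:
jog_arm([
  [[0.3, 3, 0, 0, 1], [0.7, 7, 0, 0, 1], [1, 11, 0, 0, 1], [1.4, 15, 0, 0, 1], [1.8, 19, 0, 0, 1], [2.2, 23, 0, 0, 1], [2.5, 27, 0, 0, 1], [2.6, 29.3, 0, 0, 1], [2.6, 29.3, -4, 0, 1], [2.6, 29.3, -8, 0, 1]],
])

```text
t: 36.1
ee_pos: [0.4896, 0.0233, 0.2348]
eef_rot: [-3.142, 0.0, 0.29]
wrist_force: [-0.5, -0.3, -1.7]
finger_gap: 0.0255
```

Request:
jog_arm([
  [[0, 0, -2, 0, 1], [0, 0, -3, 0, 1], [0, 0, -4, 0, 1], [0, 0, -4.5, 0, 1], [0, 0, -4.8, 0, 1], [0, 0, -4.8, 0, 1]],
])

```text
t: 36.7
ee_pos: [0.4904, 0.0219, 0.1891]
eef_rot: [3.141, -0.001, 0.288]
wrist_force: [-0.4, -0.2, -1.8]
finger_gap: 0.0252
```

```bash
python3 snap.py c2 220 60 190 190 170 130
```

```text
36.7 [0.49043132 0.02193242 0.18906922] [ 3.14125921e+00 -7.21203038e-04  2.87687812e-01] [-0.35275844 -0.24899754 -1.77268982] 0.02524502919790929
```

View pics/c2.png

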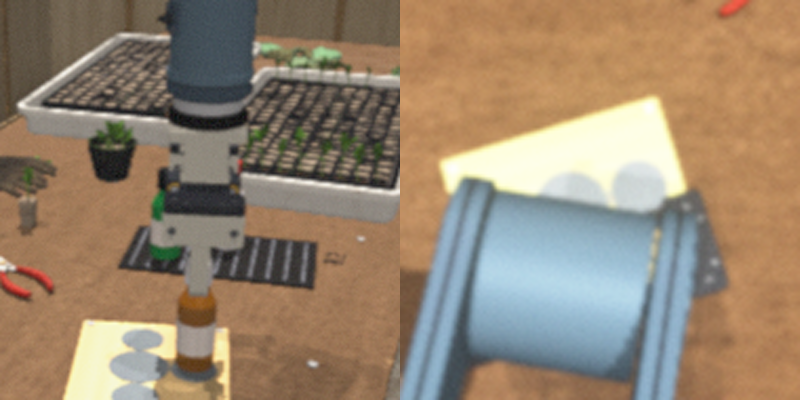

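Amber is over its mark (195,368 left half). Lowering to contact.

Request:
jog_arm([
  [[0, 0, -0.4, 0, 1], [0, 0, -0.7, 0, 1], [0, 0, -0.8, 0, 1], [0, 0, -0.8, 0, 1]],
])

```text
t: 37.2
ee_pos: [0.4902, 0.0221, 0.1807]
eef_rot: [-3.142, -0.0, 0.288]
wrist_force: [-0.3, 0.1, -1.1]
finger_gap: 0.0256
```

Request:
jog_arm([
  [[0, 0, -0.1, 0, 1], [0, 0, -0.1, 0, 1], [0, 0, -0.1, 0, 1]],
])

```text
t: 37.5
ee_pos: [0.4905, 0.022, 0.1806]
eef_rot: [3.141, -0.001, 0.288]
wrist_force: [-2.1, -0.5, 6.4]
finger_gap: 0.0255
```

Request:
jog_arm([
  [[0, 0, 0, 0, -0.3], [0, 0, 0, 0, -1], [0, 0, 0, 0, -1], [0, 0, 0, 0, -1], [0, 0, 0, 0, -1], [0, 0, 3, 0, -1], [0, 0, 7, 0, -1], [0, 0, 11, 0, -1], [0, 0, 11, 0, -1]],
])

```text
t: 38.4
ee_pos: [0.4927, 0.0217, 0.2953]
eef_rot: [3.137, -0.01, 0.288]
wrist_force: [-0.0, -0.5, 0.0]
finger_gap: 0.0912
```

Request:
jog_arm([
  [[1.2, -2.7, 0, 8, -1], [2.4, -5.4, 0, 16, -1], [3.6, -8.1, 0, 24, -1], [4.8, -10.8, 0, 32, -1], [6, -13.5, 0, 40, -1], [7.2, -16.2, 0, 48, -1], [8.4, -18.9, 0, 56, -1], [9.6, -21.6, 0, 64, -1], [10.8, -24.3, 0, 72, -1], [12, -27, 0, 80, -1]],
])

```text
t: 39.4
ee_pos: [0.6103, -0.249, 0.2885]
eef_rot: [-3.14, -0.001, 1.69]
wrist_force: [2.0, 0.3, -0.1]
finger_gap: 0.0931
```

Request:
jog_arm([
  [[0.2, 0, 0, 6, -1], [0.2, 0, 0, 10, -1], [0.2, 0, -2, 10, -1], [0.2, 0, -4, 10, -1], [0.2, 0, -4, 10, -1], [0.2, 0, -4, 10, -1]],
])

```text
t: 40.0
ee_pos: [0.6119, -0.2478, 0.249]
eef_rot: [-3.14, -0.001, 1.859]
wrist_force: [-0.3, -1.1, 0.3]
finger_gap: 0.0928
```

```bash
python3 snap.py c3 220 60 190 190 170 130
```

```text
40.0 [ 0.61190845 -0.24778645  0.24896004] [-3.14032686e+00 -1.40953896e-03  1.85866785e+00] [-0.34104889 -1.14564864  0.27814142] 0.09283407345746124
```

View pics/c3.png

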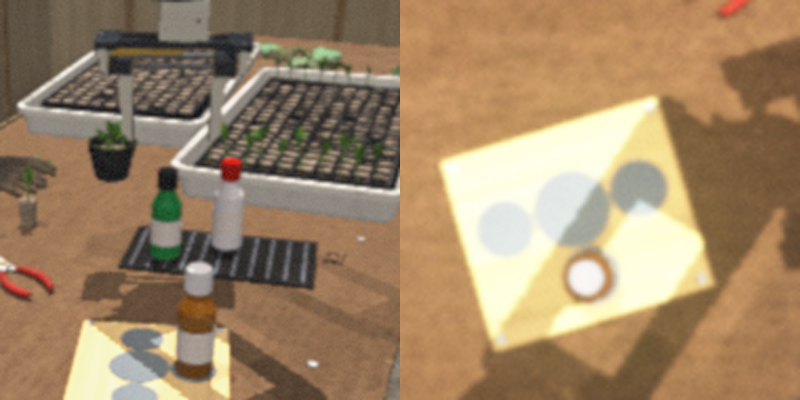

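Amber is back: its cap at (587,278) matches the original (589,277) in the same crop. Taking green now.

Request:
jog_arm([
  [[0, 0, -3, 0, -1], [0, 0, -6, 0, -1], [0, 0, -7.2, 0, -1], [0, 0, -7.2, 0, -1], [0, 0, -7.2, 0, 1], [0, 0, -7.2, 0, 1], [0, 0, -7.2, 0, 1], [0, 0, -7.2, 0, 1], [0, 0, -7.2, 0, 1], [0, 0, -7.2, 0, 1]],
])

```text
t: 41.1
ee_pos: [0.6122, -0.2479, 0.178]
eef_rot: [3.141, 0.0, 1.859]
wrist_force: [0.7, 0.1, -0.4]
finger_gap: 0.0499
```

Request:
jog_arm([
  [[0, 0, 0, 0, 1], [0, 0, 0, 0, 1], [0, 0, 0, 0, 1], [0, 0, 1, 0, 1], [0, 0, 4, 0, 1], [0, 0, 8, 0, 1], [0, 0, 12, 0, 1], [0, 0, 14, 0, 1], [0, 0, 14, 0, 1], [0, 0, 14, 0, 1]],
])

```text
t: 42.1
ee_pos: [0.6119, -0.2478, 0.3175]
eef_rot: [-3.141, -0.0, 1.859]
wrist_force: [0.1, 0.5, -2.4]
finger_gap: 0.0252
```

Request:
jog_arm([
  [[-0.6, 3, 0, 0, 1], [-1.5, 7, 0, 0, 1], [-2.4, 11, 0, 0, 1], [-3.3, 15, 0, 0, 1], [-4.2, 19, 0, 0, 1], [-4.9, 22, 0, 0, 1], [-5.1, 23, 0, 0, 1], [-5.1, 23, -3, 0, 1], [-5.1, 23, -7, 0, 1], [-5.1, 23, -9, 0, 1]],
])

```text
t: 43.1
ee_pos: [0.5591, -0.0179, 0.2231]
eef_rot: [-3.135, -0.003, 1.859]
wrist_force: [-0.4, -0.4, -2.1]
finger_gap: 0.0257
```

Request:
jog_arm([
  [[0, 0, 0, 0, 1], [0, 0, -2, 0, 1], [0, 0, -3, 0, 1], [0, 0, -3.7, 0, 1], [0, 0, -3.7, 0, 1], [0, 0, -3.7, 0, 1]],
])

```text
t: 43.7
ee_pos: [0.5615, -0.0181, 0.1913]
eef_rot: [3.141, 0.0, 1.859]
wrist_force: [0.8, -0.4, -0.7]
finger_gap: 0.0255
```

```bash
python3 snap.py c4 220 60 190 190 170 130
```

```text
43.7 [ 0.5615003  -0.01811336  0.19132918] [3.14091583e+00 4.40832465e-04 1.85857475e+00] [ 0.79162197 -0.39648925 -0.70203089] 0.025463438263652226
```

View pics/c4.png

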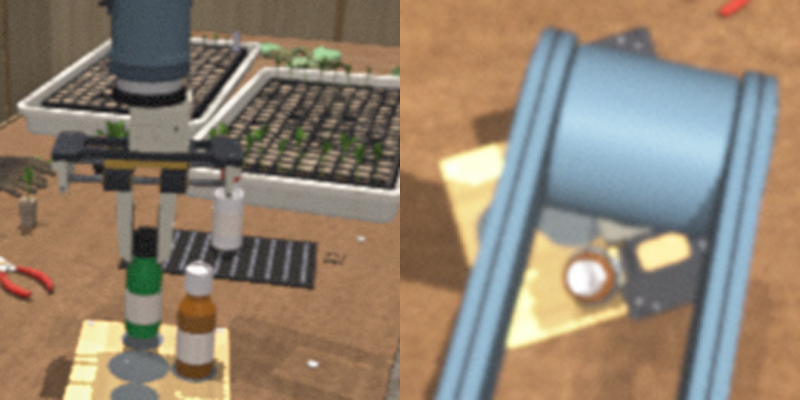

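Green is just above its mark (143,340 left half). Lowering.

Request:
jog_arm([
  [[0, 0, -0.4, 0, 1], [0, 0, -0.7, 0, 1], [0, 0, -0.9, 0, 1], [0, 0, -0.9, 0, 1]],
])

```text
t: 44.2
ee_pos: [0.5612, -0.0179, 0.1817]
eef_rot: [-3.142, -0.0, 1.859]
wrist_force: [0.1, -1.5, -1.8]
finger_gap: 0.0253
```

Request:
jog_arm([
  [[0, 0, -0.1, 0, 1], [0, 0, -0.2, 0, 1], [0, 0, -0.2, 0, 1]],
])

```text
t: 44.5
ee_pos: [0.5615, -0.018, 0.1815]
eef_rot: [3.14, 0.001, 1.859]
wrist_force: [-2.3, 0.1, 10.0]
finger_gap: 0.0254
```

Request:
jog_arm([
  [[0, 0, 0.1, 0, -0.3], [0, 0, 0.1, 0, -1], [0, 0, 0.1, 0, -1], [0, 0, 0.1, 0, -1], [0, 0, 0.1, 0, -1], [0, 0, 3, 0, -1], [0, 0, 7, 0, -1], [0, 0, 11, 0, -1], [0, 0, 11, 0, -1]],
])

```text
t: 45.4
ee_pos: [0.5636, -0.0184, 0.2958]
eef_rot: [3.132, 0.005, 1.859]
wrist_force: [0.6, -0.3, -0.4]
finger_gap: 0.0911
```

Request:
jog_arm([
  [[-0.2, -4, 0, 0, -1], [-0.4, -8, 0, 0, -1], [-0.7, -12, 0, 0, -1], [-0.9, -16, 0, 0, -1], [-1.1, -20, 0, 0, -1], [-1.4, -24, 0, 0, -1], [-1.6, -28, 0, 0, -1], [-1.6, -29, 0, 0, -1], [-1.6, -29, -3, 0, -1], [-1.6, -29, -4, 0, -1]],
])

```text
t: 46.4
ee_pos: [0.544, -0.3071, 0.2464]
eef_rot: [-3.139, -0.005, 1.858]
wrist_force: [-0.4, 0.4, -0.4]
finger_gap: 0.0931
```

Request:
jog_arm([
  [[0, 0, 0, 0, -1], [0, 0, 0, 0, -1]],
])

```text
t: 46.6
ee_pos: [0.5454, -0.3071, 0.2499]
eef_rot: [-3.141, -0.0, 1.86]
wrist_force: [0.6, -0.2, 0.8]
finger_gap: 0.0928
```

```bash
python3 snap.py c5 220 60 190 190 170 130
```

```text
46.6 [ 0.54539623 -0.30711599  0.24994123] [-3.14140301e+00 -4.83859165e-04  1.85970862e+00] [ 0.57958074 -0.21836561  0.82373004] 0.0928121423704505
```

View pics/c5.png

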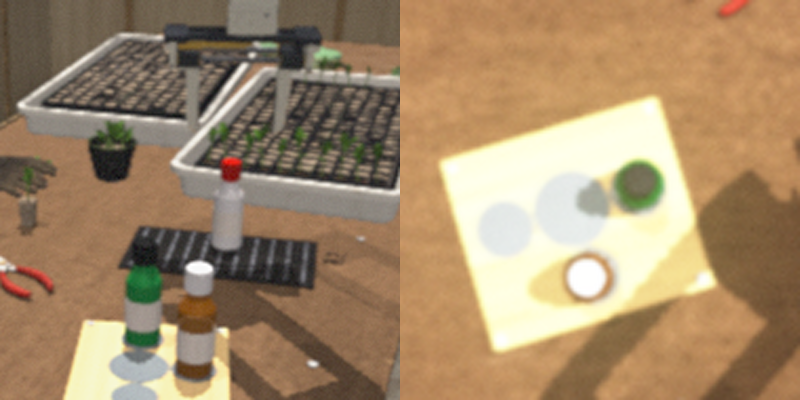

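Green is back: cap at (640,183), originally (638,180). Taking white.

Request:
jog_arm([
  [[0, -0.2, -3, 0, -1], [0, -0.2, -6, 0, -1], [0, -0.2, -7.1, 0, -1], [0, -0.2, -7.1, 0, -1], [0, -0.2, -7.1, 0, 1], [0, -0.2, -7.1, 0, 1], [0, -0.2, -7.1, 0, 1], [0, -0.2, -7.1, 0, 1], [0, -0.2, -7.1, 0, 1], [0, -0.2, -7.1, 0, 1]],
])

```text
t: 47.7
ee_pos: [0.5452, -0.31, 0.179]
eef_rot: [3.141, 0.0, 1.859]
wrist_force: [0.3, 0.4, 0.7]
finger_gap: 0.0495
```

Request:
jog_arm([
  [[0, 0, 0, 0, 1], [0, 0, 0, 0, 1], [0, 0, 0, 0, 1], [0, 0, 1, 0, 1], [0, 0, 4, 0, 1], [0, 0, 8, 0, 1], [0, 0, 12, 0, 1], [0, 0, 15.5, 0, 1], [0, 0, 15.5, 0, 1], [0, 0, 15.5, 0, 1]],
])

```text
t: 48.7
ee_pos: [0.5452, -0.3099, 0.3349]
eef_rot: [3.14, 0.002, 1.859]
wrist_force: [-0.3, -0.2, -2.0]
finger_gap: 0.0255
```

Request:
jog_arm([
  [[-0.1, 3, 0, 0, 1], [-0.2, 7, 0, 0, 1], [-0.4, 11, 0, 0, 1], [-0.6, 15, 0, 0, 1], [-0.8, 19, 0, 0, 1], [-1, 23, 0, 0, 1], [-1.2, 27, 0, 0, 1], [-1.4, 31, 0, 0, 1], [-1.6, 35, 0, 0, 1], [-1.7, 39, 0, 0, 1]],
])

```text
t: 49.7
ee_pos: [0.5268, 0.0817, 0.3317]
eef_rot: [-3.138, -0.001, 1.859]
wrist_force: [-0.1, 0.0, -2.0]
finger_gap: 0.0256
```

Request:
jog_arm([
  [[0, 1.3, 0, 0, 1], [0, 1.3, 0, 0, 1], [0, 1.3, -4, 0, 1], [0, 1.3, -8, 0, 1], [0, 1.3, -11, 0, 1], [0, 1.3, -13, 0, 1], [0, 1.3, -14, 0, 1], [0, 1.3, -14, 0, 1], [0, 1.3, -14, 0, 1]],
])

```text
t: 50.6
ee_pos: [0.5287, 0.0923, 0.1943]
eef_rot: [3.141, 0.0, 1.858]
wrist_force: [-0.7, 0.5, -0.3]
finger_gap: 0.0256
```

```bash
python3 snap.py c6 220 60 190 190 170 130
```

```text
50.6 [0.52872826 0.09231796 0.19433503] [3.14088900e+00 4.58348345e-04 1.85785885e+00] [-0.70584565  0.47477559 -0.34199973] 0.025606358771731282
```

View pics/c6.png

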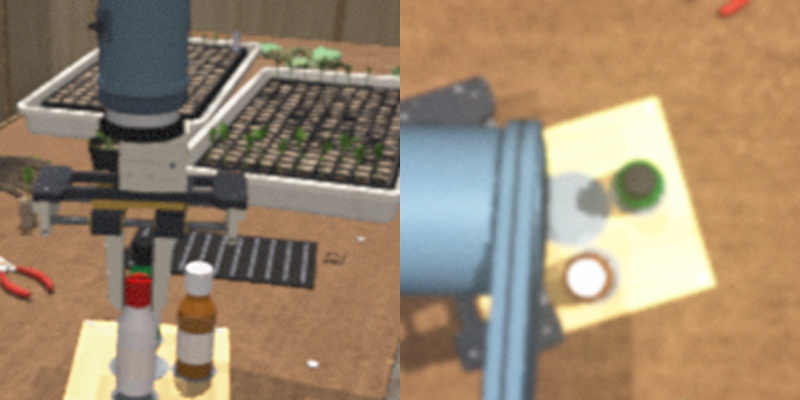

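White is above its mark (137,390 left half). Lowering.

Request:
jog_arm([
  [[0, 0.1, -0.5, 0, 1], [0, 0.1, -0.8, 0, 1], [0, 0.1, -1.1, 0, 1], [0, 0.1, -1.1, 0, 1]],
])

```text
t: 51.1
ee_pos: [0.5281, 0.0942, 0.1827]
eef_rot: [3.142, 0.0, 1.859]
wrist_force: [-0.3, -0.2, -0.8]
finger_gap: 0.0254
```

Request:
jog_arm([
  [[0, 0, -0.1, 0, 1], [0, 0, -0.1, 0, 1], [0, 0, -0.1, 0, 1]],
])

```text
t: 51.4
ee_pos: [0.5284, 0.0941, 0.1825]
eef_rot: [3.141, 0.0, 1.859]
wrist_force: [-0.4, 1.1, 5.7]
finger_gap: 0.0256
```

Contact made. Releasing, rising and withdrawing to a clear spot.

Request:
jog_arm([
  [[0, 0, 0, 0, -0.3], [0, 0, 0, 0, -1], [0, 0, 0, 0, -1], [0, 0, 0, 0, -1], [0, 0, 0, 0, -1], [0, 0, 3, 0, -1], [0, 0, 7, 0, -1], [0, 0, 11, 0, -1], [0, 0, 12, 0, -1]],
])

```text
t: 52.3
ee_pos: [0.5299, 0.0941, 0.3065]
eef_rot: [3.134, 0.003, 1.859]
wrist_force: [1.1, 0.4, -0.5]
finger_gap: 0.0911
```

Request:
jog_arm([
  [[0, -4, 0, 0, -1], [0, -8, 0, 0, -1], [0, -12, 0, 0, -1], [0, -16, 0, 0, -1], [-1, -20, 0, 0, -1], [-2, -24, 0, 0, -1], [-3, -28, 0, 0, -1], [-4, -32, 0, 0, -1], [-5, -36, 0, 0, -1], [-5, -36, 0, 0, -1]],
])

```text
t: 53.3
ee_pos: [0.4767, -0.2704, 0.3007]
eef_rot: [-3.14, 0.001, 1.854]
wrist_force: [0.0, -0.7, 0.6]
finger_gap: 0.0931
```

Run:
```python
from h import *
np.set_printoptions(precision=4,suppress=True)
s=status.observe();print(s["t"],s["ee_pos"],s["wrist_force"])
for c in ("scene","top"):
    r=cam(c); cv2.imwrite(f"pics/{c}_end.png",r["color"])
    o=cv2.imread(f"pics/{c}0.png")
    if c=="top": cv2.imwrite("pics/cmp.png",np.hstack([cv2.resize(i[150:290,110:300],(400,295),interpolation=cv2.INTER_CUBIC) for i in (o,r["color"])]))
    for n,z in Z.items():
        if n in("side_mat","store_board"):continue
        z=.022 if n=="seed_tin_mid" else z
        for m in mark_of(n,c)[:1]: print(c,n,round(m["score"],2),atz(r,m["position"],z))
```

```text
53.3 [ 0.4767 -0.2704  0.3007] [ 0.0188 -0.6513  0.5727]
scene bottle_amber_mid 0.62 [0.4907 0.0272 0.068 ]
scene bottle_green_mid 0.8 [ 0.5601 -0.0189  0.068 ]
scene bottle_white_mid 0.9 [0.5288 0.094  0.068 ]
scene seed_tin_mid 0.86 [0.5541 0.2929 0.022 ]
scene cork_disc 0.8 [0.5593 0.2819 0.    ]
scene seedling 0.52 [0.7583 0.0705 0.    ]
scene dibber 0.98 [0.756  0.2042 0.    ]
scene snips 0.58 [ 0.7822 -0.1209  0.    ]
top bottle_amber_mid 0.79 [0.4933 0.0198 0.068 ]
top bottle_green_mid 0.48 [ 0.5673 -0.0165  0.068 ]
top bottle_white_mid 0.69 [0.5258 0.0954 0.068 ]
top seed_tin_mid 0.77 [0.5434 0.2949 0.022 ]
top cork_disc 0.78 [0.5544 0.2869 0.    ]
top dibber 0.87 [0.7567 0.2037 0.    ]
top snips 0.71 [ 0.7769 -0.124   0.    ]
```

View pics/cmp.png

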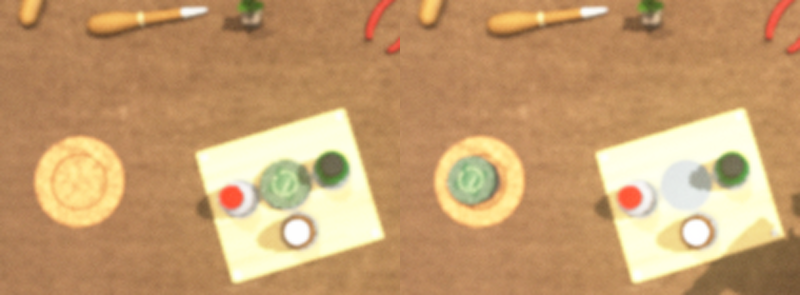

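View pics/scene_end.png

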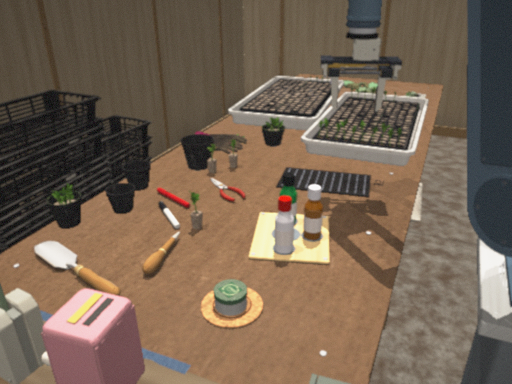

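The comparison shows the caps at the same pixels before and after, within about 2 px at this zoom. The tin is centred on the cork once its lid's parallax is allowed for, and the bystanders are unmoved. Handing in.

```bash
python3 -c "
from cell import finish_job, status
print(status.observe()['joint_vel']); print(finish_job())"
```

```text
[ 4.47993316e-04 -4.19262179e-05 -2.71418476e-04  1.67354191e-04
 -4.06374685e-04 -1.36312652e-03]
the job is handed in; nothing more can be done
None
```

The job is done and handed in at about 54 s of the 128 s allowed; no verdict was reported. I moved the white, green and amber bottles by their caps onto the mat and set the tin on the cork. Then I put amber, green and white back on their own marks and drew the gripper away, open.

**Bottles on the mat:** measured from the top camera, all three stood well inside the limits, at most about 79 mm along and 29 mm across from the mat's centre.

**Bottles at the end:** all three stand upright. In the top picture their caps lie within about 2 px of the start in the zoomed view, roughly 2 mm. The network's positions mostly agree to 2–7 mm. The widest gap is amber in the scene view, whose scene readings at the start and end differ by 17 mm in y. I took that for noise in its starting value, because the cap pixels and the gripper's position did not show it.

**Tin:** it sits inside the cork's ring, about 1–2 mm off centre by eye. The network's tin and cork positions disagreed with each other by 12–14 mm at the end. The pictures, the fitted circles and the gripper's position all agree the tin is centred, so I trusted those.

**Bystanders:** the dibber, snips and seedling look unmoved in the pictures. The top camera's network did not report the seedling at the end; the scene camera's did, at the same place.

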